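# Open the port flap in the calibration case and hold it up

### The arm

A 7-joint arm with a two-finger parallel gripper is mounted at the origin on the work surface. World frame = base frame: x ahead of the robot, y to its left, z up, the work surface at z = 0. Lengths are in m, angles in rad, forces in N, time in s.
With the tool pointing down it reaches from about 0.4 to 0.85 m from the base axis. Payload 4.5 kg.
Tool frame: the origin (TCP) lies on the centre line of the jaws, within the pads' length; the fingertips stand ahead of it and the grasp point (between the pads) lies 3 mm ahead of it (r.finger_overhang is the z of the fingertips in the tool frame, in m); z points along the fingers, y is the direction in which the jaws open and shut (so a half turn about z gives the same grasp; the last joint's range is limited). The gripper opens to 88 mm and grips with 3 to 60 N. Pads are 18 mm wide; open, the fingers measure 123 mm over their backs; the gripper's body (75 mm by 187 mm) begins 45 mm behind the grasp point.
Start: joints at [1.343, 0.689, -0.195, 1.565, 0.157, 0.902, -0.215], TCP at [0.162, -0.604, 0.261] pointing down, gripper open.
Joint ranges: [-3.01, 3.01], [-0.46, 2.08], [-1.47, 1.51], [0.13, 2.56], [-1, 4.14], [0.04, 2.09], [-2.66, 2.66]. Speed limits (rad/s): [2.57, 2.57, 3.14, 3.14, 3.14, 3.14, 3.14].

### API

Orientations are given as a unit quaternion [x, y, z, w].
In Python, from plant import get_state, snapshot, camera_model, workorder, boxes_of, mark_of, r gives the robot as it stands.
- The arm moves only by the tool jog_arm, never from a script. Its argument "rows" is a list of rows, each a list of 2 entries, a list of its own where there are three numbers: the shift along the tool's x, y, z normalised to -1 to 1, where 1 is 75 cm, then the turn about the tool's z normalised to -1 to 1, where 1 is 2 rad. A call has 1 to 20 rows; each row is the pose to reach, as a shift and turn from the pose commanded when the call began, along the tool's axes at that moment; what a row does not reach only later rows make up. A row lasts 1/12 s, in which the tool goes at most 41.7 mm and 7.16 degrees, less where a joint would pass 70% of its speed; a pose out of reach is approached as far as the arm can. A call with a number of a shift or a turn outside -1 to 1 is refused whole. A call with a gripper value outside its range is refused whole. "gripper" is the finger opening in mm, from 0 to 88.1, set as the call begins (left out, the last holds). The fingers move at their own pace and stop on an object; "newtons" is the grip in N (left out, the last holds). Time passes only in rows, so rows that repeat a pose let the fingers close. It gives the time, the measured TCP pose, the force and the opening at its end, in the units of the state.
- get_state(): the state, without advancing time (a new reading comes with each control period).
- snapshot(name): name is "scene" or "top"; returns the picture (384x512x3 uint8, red, green, blue); there is no depth.
- camera_model(name): a dict with "mtx" (3x3 intrinsics, pixels), "extrinsics" (4x4, takes a point from camera to world coordinates). Camera axes: x right, y up, looking along -z (the intrinsics and any distortion apply to the point x, -y, -z); pixel columns grow to the right and rows downward; lengths in m; the calibration is good to about 2 mm. A picture is of the moment at which its call begins. camera_model takes no time and is no camera call.
- workorder.finish_job(): hands the job in, once; it reports no verdict.
Trained networks look in the newest picture that a camera, given by its name, has taken for a name from the list of things; names that differ only in an ending like _2 or _b are one class to them, and where a whole thing is asked for, a point or a joint stands for the part that bears it (a point fixed in the world has none). Each returns a list of dicts, best first, with "p" (0 to 1); they miss things now and then, are a little off and sometimes report something else, mostly with a low value. They report only what shows in the picture. A call takes as long as a camera call.
- boxes_of(thing, camera): "rect" ([left, top, right, bottom] in pixels, round what is visible of it).
- mark_of(thing, camera): "pixel" ([row, column] in pixels: a listed point, or the origin of a listed thing).
The state is a dict: "clock": time; "q": joint angles; "qd": joint speeds; "joint_torque": joint torques, N m; "tool_pos": TCP position; "eef_rot": TCP orientation; "contact_force": force on the tool from outside, world axes, zero at the start; "moment": the same for the moment, N m; "opening": opening from 0.0 (shut) to 1.0 (fully open).
Only numpy, scipy, OpenCV 4.12 (cv2) and the standard library are available. Lean on these libraries where they do the work, as an engineer would, in place of code of your own. Each camera call takes 0.05 s, during which the arm holds its last target.

### The job

Lift the lid of the black instrument case by its tab until it leans back on its stop, and let it rest there. Then tug the tab of the metal flap inside, before you touch its sliding release, to learn whether a hidden catch holds it; if it is caught, slide the release all the way away from the flap to free it. Lift the flap fully up and finish while holding it there (it falls shut on its own), leaving the other things on the bench alone.

Things in the scene. Friction and masses are not known exactly. Their poses are not given: they have to be found in the camera images.
- case: black instrument case, fixed, 160 mm (its x) by 280 mm (its y), 124 mm high with lid shut; origin on the bench under its centre, z up. Lid hinge along its +x side, lid tab on its -x side. Walls 6 mm thick, rim 100 mm up; deck 50 mm up, with the flap in the -y half and, between flap and +y wall, a grey latch housing (44 by 132 mm, top 70 mm up) carrying the release
- case_lid (a joint): angle of the case lid, rad: 0 shut, 1.8 leaning back on its stop. It weighs 0.24 to 0.39 kg, falls shut if let go before about 1.5 and leans back by itself beyond about 1.65
- lid_hinge (a point): point on the lid's hinge line, midway along it: 80 mm to +x of the case's origin and 100 mm above the bench. The hinge line runs along the case's y; the lid's free edge lies 160 mm from it
- lid_tab (a point): middle of the grip part of the lid's steel tab, 30 mm out from the lid's free edge (tab 46 mm long, 20 mm wide along the case's y, 10 mm thick); with the lid shut it is 190 mm from the hinge line and 12 mm above it. Moves with the lid; pinched across its 20 mm width it can turn between the fingers as the lid swings
- flap (a joint): angle of the flap, rad: 0 shut, 1.2 fully up on its stop. A light spring and its weight shut it (1 to 2 N at the tab, up to 5 N when pinched firmly). If caught, it lifts only about 0.08 (7 mm at the tab) and then stops hard; if not caught it lifts freely
- flap_hinge (a point): point on the flap's hinge line, midway along it, 85 mm above the bench, 55 mm to +x and 55 mm to -y of the case's origin; the hinge line runs along the case's y
- flap_tab (a point): middle of the grip part of the flap's aluminium tab, 85 mm from the hinge line towards the case's -x; shut, 85 mm above the bench. Flap plate 55 mm long, 80 mm wide, 5 mm thick; the tab sticks out 46 mm from its free edge, 20 mm wide along the case's y, 10 mm thick. Moves with the flap; pinched across its width it can turn between the fingers
- release_grip (a point): grip point of the release, an upright black slide block on the latch housing, 12 mm thick along the case's y, 24 mm wide along its x, 38 mm tall; this point is on its centre line 24 mm above the housing's top and 14 mm below the block's top
- release (a joint): travel of the release along the case's +y (away from the flap), m: 0 as found, 0.014 at its stop. It slides with about 2 to 3 N and stays where it is left. Slid to its stop it pushes the hidden catch back, off the flap, and the catch stays back. Its place does not show whether the flap is caught
- gauge: bystander: round pressure gauge lying on its back, 90 mm across, 32 mm high, with a brass stem; origin at the bottom centre
- fitting: bystander: brass fitting standing up, 40 mm across, 62 mm high; origin at the bottom centre
- wrench: bystander: steel wrench lying flat, 160 mm long; origin at its underside
- weight: bystander: steel disc weight, 50 mm across, 30 mm high; origin at the bottom centre

How it is judged:
By the outcome, as a careful person would: the job done as asked, in the order asked, and still so for the second after the job is handed in, while the arm keeps its last pose, push and grip.
It also fails if it takes over 72 s, if anything falls off the work surface, if the arm or the gripper's body presses on something with over 40 N, if the wrist force passes 120 N, or if a joint passes its speed limit or range.

## Working session

There is one attempt and no reset: what is moved stays moved. The work goes in short steps, Python scripts to look and compute and a tool call to move; the robot and the scene stay as the last step left them, time stands still between calls to the robot, and variables do not carry over. Pictures are saved under pics/ and viewed, and the job is handed in when it is done.

Besides the shell and the picture viewer there is one more tool, called after "Call:" by a JSON object that holds its "op" and its "data". jog_arm: Moves the arm, as the interface text tells. Scaled input: -1 to 1 covers 75 cm each way for a shift and 2 rad each way for a turn. Its arguments: {"type":"object","properties":{"rows":{"type":"array"},"gripper":{"type":"number"},"newtons":{"type":"number"}},"required":["rows"]}

```bash
ls; mkdir -p pics
python3 - <<'E'
from plant import *
import cv2
print(get_state()); print(r.finger_overhang)
for c in("scene","top"):
    im=snapshot(c); cv2.imwrite(f"pics/{c}0.png",im[:,:,::-1]); m=camera_model(c); print(m)
    for t in("case","lid_tab","lid_hinge","gauge","fitting","wrench","weight"):
        print(c,t,mark_of(t,c)[:2])
print(get_state()["clock"])
E
```

```text
pics
{'clock': 0.0, 'q': array([ 1.34281093,  0.68998606, -0.19454033,  1.56636572,  0.15731843,
        0.90249681, -0.21507996]), 'qd': array([ 0.00062246,  0.0009832 , -0.00035176, -0.00121324,  0.0019899 ,
        0.00016048, -0.00060723]), 'joint_torque': array([ 7.96554605e-05, -5.27562654e+01, -1.26701228e+00, -1.53427935e+01,
       -5.27403841e-02,  6.63597370e-03,  1.69697373e-04]), 'tool_pos': array([ 0.16156062, -0.60313177,  0.25990359]), 'eef_rot': array([ 9.91436280e-01,  1.30588044e-01, -1.87185632e-04, -9.11054153e-04]), 'contact_force': array([ 0.25747297, -0.39464092,  0.37675925]), 'moment': array([-0.02352959, -0.00108088,  0.07766574]), 'opening': 1.0011356957500914}
0.022
{'mtx': array([[399.32081522,   0.        , 245.06453317],
       [  0.        , 399.32081522, 185.95310287],
       [  0.        ,   0.        ,   1.        ]]), 'extrinsics': array([[ 0.32877621, -0.61377231,  0.7177672 ,  1.37478554],
       [ 0.94440396,  0.21585449, -0.24800805, -0.30973473],
       [-0.0027128 ,  0.75940133,  0.65061683,  0.85759655],
       [ 0.        ,  0.        ,  0
[... 530 characters left out ...]
': array([[-1.58274089e-03,  9.94038818e-01, -1.09015246e-01,
         4.20946948e-01],
       [-9.99991468e-01, -1.15732193e-03,  3.96554131e-03,
         2.03535853e-03],
       [ 3.81573626e-03,  1.09020593e-01,  9.94032168e-01,
         1.20543408e+00],
       [ 0.00000000e+00,  0.00000000e+00,  0.00000000e+00,
         1.00000000e+00]])}
top case [{'pixel': [204.1, 270.4], 'p': 0.81}]
top lid_tab [{'pixel': [187.8, 240.3], 'p': 0.75}]
top lid_hinge [{'pixel': [205.3, 301.6], 'p': 0.79}]
top gauge [{'pixel': [162.5, 122.8], 'p': 0.88}]
top fitting [{'pixel': [214.3, 364.1], 'p': 0.68}]
top wrench [{'pixel': [158.3, 386.2], 'p': 0.53}]
top weight [{'pixel': [243.6, 146.2], 'p': 0.76}]
0.8
```

View pics/scene0.png

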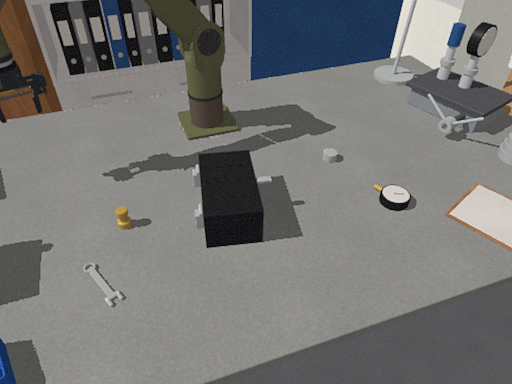

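View pics/top0.png

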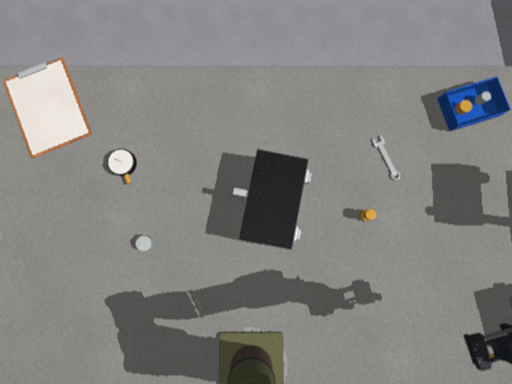

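```bash
cat > h.py <<'E'
from plant import *
import numpy as np, cv2
from scipy.spatial.transform import Rotation as R
from scipy.optimize import minimize
def proj(c,P):
    m=camera_model(c);E=np.linalg.inv(m["extrinsics"]);P=np.atleast_2d(P)
    Q=P@E[:3,:3].T+E[:3,3];Q=Q*[1,-1,-1];u=Q@m["mtx"].T
    return u[:,:2]/u[:,2:]
def ray(c,pix,z):   # pix (row,col)
    m=camera_model(c);d=np.linalg.inv(m["mtx"])@[pix[1],pix[0],1];d=d*[1,-1,-1]
    d=m["extrinsics"][:3,:3]@d;o=m["extrinsics"][:3,3];return o+d*(z-o[2])/d[2]
def case2w(p,pose):
    x,y,a=pose;p=np.atleast_2d(p);c,s=np.cos(a),np.sin(a)
    return np.c_[x+c*p[:,0]-s*p[:,1],y+s*p[:,0]+c*p[:,1],p[:,2]]
E
python3 - <<'E'
from h import *
o=ray("top",(204.1,270.4),0);hh=ray("top",(205.3,301.6),.1);t=ray("top",(187.8,240.3),.112)
print(o,hh,t)
box=np.array([[x,y,z] for x in(-.08,.08) for y in(-.14,.14) for z in(0,.124)])
masks={}
for c in("top","scene"):
    im=cv2.imread(f"pics/{c}0.png");m=(im.max(2)<45).astype(np.uint8)
    p=ray(c,{"top":(204,270),"scene":(200,230)}[c],.1)
    n,l,st,_=cv2.connectedComponentsWithStats(m)
    k=l[{"top":(200,275),"scene":(200,230)}[c]];m=(l==k).astype(np.uint8);print(c,st[k])
    masks[c]=cv2.resize(m,None,fx=4,fy=4,interpolation=0)
def iou(pose,c):
    q=cv2.convexHull(proj(c,case2w(box,pose)).astype(np.float32))
    z=np.zeros_like(masks[c]);cv2.fillConvexPoly(z,np.round((q+.5)*4*16).astype(int),1,shift=4)
    M=masks[c];return (z&M).sum()/(z|M).sum()
a=np.arctan2(*(hh-t)[[1,0]])
x0=[o[0],o[1],a]; 
for cs in(("top",),("scene",),("top","scene")):
    r_=minimize(lambda p:-sum(iou(p,c) for c in cs),x0,method="Nelder-Mead",options=dict(initial_simplex=[x0,[x0[0]+.02,x0[1],a],[x0[0],x0[1]+.02,a],[x0[0],x0[1],a+.1]]))
    print(cs,r_.x,-r_.fun)
    w=case2w([[.08,0,.1],[-.11,0,.112]],r_.x);print(w.round(4),proj("top",w).round(1))
E
```

```text
[ 0.51246087 -0.06617422  0.        ] [ 0.50105193 -0.15631203  0.1       ] [0.55393112 0.03166748 0.112     ]
top [ 240  151   67   97 4156]
scene [ 199  151   65   97 5120]
('top',) [ 0.52163321 -0.06679043 -1.76638959] 0.8381883957495619
[[ 0.5061 -0.1453  0.1   ]
 [ 0.543   0.0411  0.112 ]] [[298.  203.7]
 [237.2 191.4]]
('scene',) [ 0.51902324 -0.06732598 -1.76146006] 0.952810427091819
[[ 0.5039 -0.1459  0.1   ]
 [ 0.5399  0.0407  0.112 ]] [[298.2 204.4]
 [237.3 192.4]]
('top', 'scene') [ 0.51906526 -0.06629832 -1.7689746 ] 1.7896288092163726
[[ 0.5033 -0.1447  0.1   ]
 [ 0.5407  0.0415  0.112 ]] [[297.8 204.6]
 [237.  192.1]]
```

Run:
```python
from h import *
for c,b in(("top",(220,130,110,140)),("scene",(180,135,110,120))):
    im=cv2.imread(f"pics/{c}0.png");x,y,w,h=b
    s=5;cr=cv2.resize(im[y:y+h,x:x+w],None,fx=s,fy=s,interpolation=cv2.INTER_CUBIC)
    cr=np.clip(cr.astype(float)*1.6,0,255).astype(np.uint8)
    pose=(.519,-.0668,-1.7650)
    for z in(.124,.1,0):
        q=proj(c,case2w([[-.08,-.14,z],[.08,-.14,z],[.08,.14,z],[-.08,.14,z]],pose))
        cv2.polylines(cr,[np.int32((q+.5-[x,y])*s)],True,(0,255,0) if z else (0,0,255),1)
    for p in([.08,0,.1],[-.11,0,.112]):
        q=proj(c,case2w([p],pose))[0];cv2.circle(cr,tuple(int(v) for v in (q+.5-[x,y])*s),4,(255,0,255),1)
    cv2.imwrite(f"pics/ov_{c}.png",cr[:600])
```

```text
(no output)
```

View pics/ov_top.png

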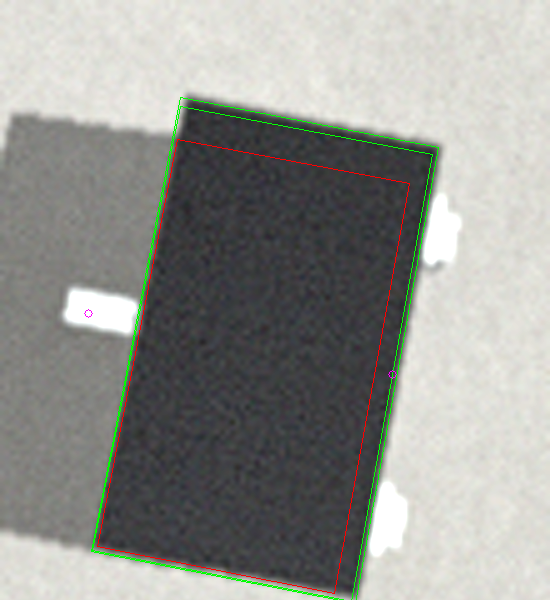

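View pics/ov_scene.png

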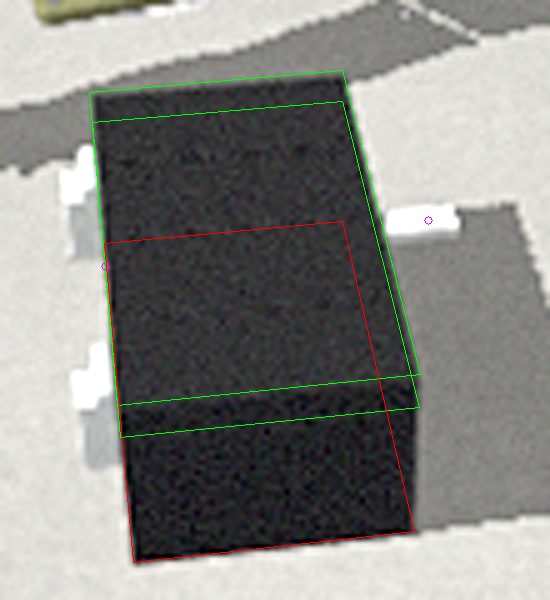

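The top overlay shows the lid outline fitted (corners about (256,150), (307,159)), the tab at about (238,192), all within about a pixel. I'll refine with a better mask and then plan the move.

Run:
```python
from h import *
box=np.array([[x,y,z] for x in(-.08,.08) for y in(-.14,.14) for z in(0,.124)])
masks={}
for c in("top","scene"):
    im=cv2.imread(f"pics/{c}0.png");im=cv2.resize(im,None,fx=4,fy=4,interpolation=cv2.INTER_LINEAR)
    m=(cv2.GaussianBlur(im,(5,5),0).max(2)<{"top":66,"scene":62}[c]).astype(np.uint8)
    m=cv2.morphologyEx(m,cv2.MORPH_OPEN,np.ones((13,13)))
    n,l,st,_=cv2.connectedComponentsWithStats(m)
    k=l[{"top":(800,1100),"scene":(800,920)}[c]];m=(l==k).astype(np.uint8);print(c,st[k]/4)
    masks[c]=cv2.morphologyEx(m,cv2.MORPH_CLOSE,np.ones((25,25)))
def iou(pose,c):
    q=cv2.convexHull(proj(c,case2w(box,pose)).astype(np.float32))
    z=np.zeros_like(masks[c]);cv2.fillConvexPoly(z,np.round((q+.5)*4*16).astype(int),1,shift=4)
    M=masks[c];return (z&M).sum()/(z|M).sum()
x0=[.519,-.0668,-1.765];a=-1.765
for cs in(("top",),("scene",),("top","scene")):
    r_=minimize(lambda p:-sum(iou(p,c) for c in cs),x0,method="Nelder-Mead",options=dict(initial_simplex=[x0,[x0[0]+.02,x0[1],a],[x0[0],x0[1]+.02,a],[x0[0],x0[1],a+.1]]))
    print(cs,r_.x,-r_.fun)
```

```text
top [  239.5    150.5     67.5     98.   19092.75]
scene [  198.75   150.25    65.      97.   20964.25]
('top',) [ 0.52175186 -0.06741642 -1.77261215] 0.962700113450145
('scene',) [ 0.51899507 -0.06694221 -1.76417011] 0.9758695348512362
('top', 'scene') [ 0.51898959 -0.06639353 -1.76672785] 1.9372166616818882
```

```bash
cat >> h.py <<'E'
POSE=(.520,-.067,-1.767)
def plan(cp,pose=POSE):
    "normalised row to bring grasp point to case-frame point cp with tool x=-case x"
    s=get_state();T=R.from_quat(s["eef_rot"]);tx=T.apply([1,0,0])
    yaw=np.arctan2(tx[1],tx[0]);want=pose[2]+np.pi
    d=(want-yaw+np.pi)%(2*np.pi)-np.pi
    w=case2w([cp],pose)[0]+[0,0,.003]
    sh=T.inv().apply(w-s["tool_pos"])
    print("target TCP",w.round(4),"row",(sh/.75).round(4),"turn",round(-d/2,4),"mm",(sh*1e3).round(1))
def where(pose=POSE):
    s=get_state();T=R.from_quat(s["eef_rot"]);g=s["tool_pos"]+T.apply([0,0,.003]);a=pose[2]
    d=g[:2]-pose[:2];c,sn=np.cos(a),np.sin(a)
    f=s["contact_force"];tx=T.apply([1,0,0])
    print("t",round(s["clock"],2),"grasp case mm",(1e3*np.array([c*d[0]+sn*d[1],-sn*d[0]+c*d[1],g[2]])).round(1),"F case",np.round([c*f[0]+sn*f[1],-sn*f[0]+c*f[1],f[2]],1),"open mm",round(s["opening"]*88.1,1),"yaw err",round(np.degrees(np.arctan2(tx[1],tx[0])-(a+np.pi)),2))
E
python3 -c "
from h import *
plan([-.11,0,.23]);where()"
```

```text
target TCP [0.5414 0.0409 0.233 ] row [ 0.7114 -0.6992  0.0369] turn -0.5564 mm [ 533.6 -524.4   27.7]
t 0.8 grasp case mm [ 596.3 -246.7  257.8] F case [ 0.8  0.3 -0.3] open mm 87.9 yaw err -63.76
```

Call:
{"op": "jog_arm", "data": {"rows": [[[0.711,-0.699,0.0],-0.556],[[0.711,-0.699,0.0],-0.556],[[0.711,-0.699,0.0],-0.556],[[0.711,-0.699,0.0],-0.556],[[0.711,-0.699,0.0],-0.556],[[0.711,-0.699,0.0],-0.556],[[0.711,-0.699,0.0],-0.556],[[0.711,-0.699,0.0],-0.556],[[0.711,-0.699,0.0],-0.556],[[0.711,-0.699,0.0],-0.556],[[0.711,-0.699,0.0],-0.556],[[0.711,-0.699,0.0],-0.556],[[0.711,-0.699,0.0],-0.556],[[0.711,-0.699,0.0],-0.556],[[0.711,-0.699,0.0],-0.556],[[0.711,-0.699,0.0],-0.556],[[0.711,-0.699,0.0],-0.556],[[0.711,-0.699,0.0],-0.556],[[0.711,-0.699,0.0],-0.556],[[0.711,-0.699,0.0],-0.556]], "gripper": 60}}

```text
clock: 2.47
tool_pos: [0.542, 0.0438, 0.2608]
eef_rot: [0.772, 0.636, 0.001, -0.0]
contact_force: [0.3, 0.2, -0.6]
opening: 0.68
```

```bash
python3 -c "
from h import *
plan([-.11,0,.112]);where()"
```

```text
target TCP [0.5414 0.0409 0.115 ] row [-4.200e-03 -1.000e-04  1.943e-01] turn 0.002 mm [-3.200e+00 -1.000e-01  1.458e+02]
t 2.47 grasp case mm [-1.129e+02 -1.000e-01  2.578e+02] F case [-0.3  0.3 -0.6] open mm 59.9 yaw err 0.23
```

Call:
{"op": "jog_arm", "data": {"rows": [[[-0.004,0,0.04],0.002],[[-0.004,0,0.08],0.002],[[-0.004,0,0.12],0.002],[[-0.004,0,0.16],0.002],[[-0.004,0,0.18],0.002],[[-0.004,0,0.194],0.002],[[-0.004,0,0.194],0.002],[[-0.004,0,0.194],0.002]]}}

```text
clock: 3.13
tool_pos: [0.5406, 0.0368, 0.1155]
eef_rot: [0.775, 0.632, -0.0, 0.0]
contact_force: [0.1, 0.0, 0.2]
opening: 0.679
```

Call:
{"op": "jog_arm", "data": {"rows": [[[0,0,0],0],[[0,0,0],0],[[0,0,0],0],[[0,0,0],0],[[0,0,0],0],[[0,0,0],0],[[0,0,0],0],[[0,0,0],0]], "gripper": 0, "newtons": 15}}

```text
clock: 3.8
tool_pos: [0.5435, 0.0372, 0.1158]
eef_rot: [0.775, 0.632, 0.002, 0.002]
contact_force: [5.1, -2.0, -1.5]
opening: 0.223
```

Run:
```python
from h import *
where()
for c in("scene","top"): cv2.imwrite(f"pics/{c}1.png",cv2.resize(snapshot(c)[100:300,130:400,::-1],None,fx=2,fy=2))
# arc rows: displacement in tool axes (-case x, y, down)
Rr=np.hypot(.19,.012);p0=np.arctan2(.012,.19)
for th in np.arange(0,1.81,.1):
    x=-Rr*np.cos(th+p0)+.19; z=Rr*np.sin(th+p0)-.012
    print(round(th,1),[round(-x/.75,3),0,round(-z/.75,3)])
```

```text
t 3.8 grasp case mm [-106.8    2.8  112.8] F case [ 1.   5.4 -1.5] open mm 19.6 yaw err -0.34
0.0 [np.float64(-0.0), 0, np.float64(-0.0)]
0.1 [np.float64(-0.003), 0, np.float64(-0.025)]
0.2 [np.float64(-0.008), 0, np.float64(-0.05)]
0.3 [np.float64(-0.016), 0, np.float64(-0.074)]
0.4 [np.float64(-0.026), 0, np.float64(-0.097)]
0.5 [np.float64(-0.039), 0, np.float64(-0.119)]
0.6 [np.float64(-0.053), 0, np.float64(-0.14)]
0.7 [np.float64(-0.07), 0, np.float64(-0.159)]
0.8 [np.float64(-0.088), 0, np.float64(-0.177)]
0.9 [np.float64(-0.108), 0, np.float64(-0.192)]
1.0 [np.float64(-0.13), 0, np.float64(-0.206)]
1.1 [np.float64(-0.153), 0, np.float64(-0.217)]
1.2 [np.float64(-0.176), 0, np.float64(-0.226)]
1.3 [np.float64(-0.201), 0, np.float64(-0.232)]
1.4 [np.float64(-0.226), 0, np.float64(-0.236)]
1.5 [np.float64(-0.251), 0, np.float64(-0.238)]
1.6 [np.float64(-0.277), 0, np.float64(-0.237)]
1.7 [np.float64(-0.302), 0, np.float64(-0.233)]
1.8 [np.float64(-0.326), 0, np.float64(-0.227)]
```

View pics/scene1.png

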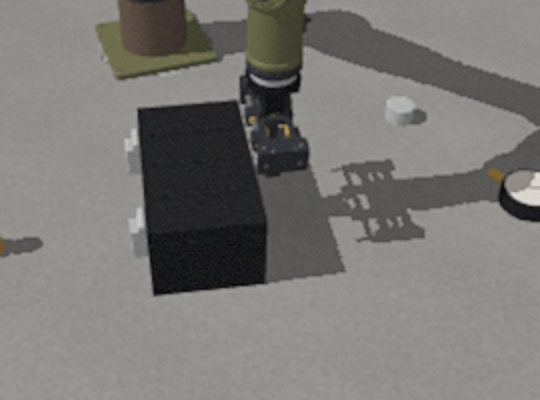

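Tab is pinched (opening 19.6 mm, gripper at the tab in the picture); the case sits about 3 mm further along its +y than fitted. Lifting along the arc.

Call:
{"op": "jog_arm", "data": {"rows": [[[-0.001,0.004,-0.012],0],[[-0.003,0.004,-0.025],0],[[-0.005,0.004,-0.037],0],[[-0.008,0.004,-0.049],0],[[-0.012,0.004,-0.061],0],[[-0.016,0.004,-0.073],0],[[-0.021,0.004,-0.084],0],[[-0.026,0.004,-0.095],0],[[-0.032,0.004,-0.106],0],[[-0.038,0.004,-0.117],0],[[-0.045,0.004,-0.127],0],[[-0.052,0.004,-0.138],0],[[-0.06,0.004,-0.147],0],[[-0.069,0.004,-0.156],0],[[-0.078,0.004,-0.165],0],[[-0.087,0.004,-0.174],0],[[-0.097,0.004,-0.182],0],[[-0.106,0.004,-0.189],0],[[-0.106,0.004,-0.189],0]]}}

```text
clock: 5.48
tool_pos: [0.5276, -0.0426, 0.2582]
eef_rot: [0.775, 0.632, 0.0, 0.001]
contact_force: [1.3, 3.9, 2.8]
opening: 0.223
```

```bash
sed -i 's/^POSE=.*/POSE=(.523,-.0676,-1.767)/' h.py
python3 - <<'E'
from h import *
where()
for c in("scene",): cv2.imwrite(f"pics/{c}2.png",cv2.resize(snapshot(c)[100:300,130:400,::-1],None,fx=2,fy=2))
E
```

```text
t 5.48 grasp case mm [-25.4  -0.4 255.2] F case [-4.1  0.6  2.8] open mm 19.6 yaw err -0.42
```

View pics/scene2.png

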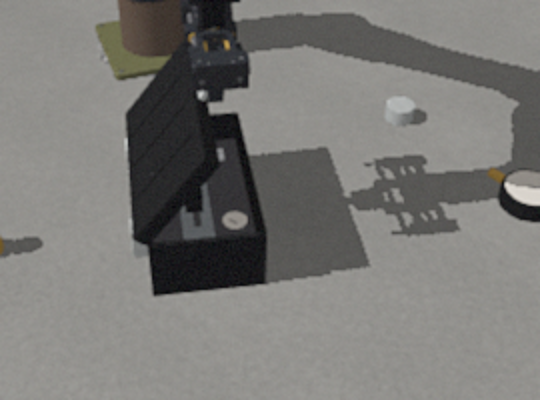

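Call:
{"op": "jog_arm", "data": {"rows": [[[-0.008,0,-0.005],0],[[-0.016,0,-0.01],0],[[-0.027,0,-0.016],0],[[-0.038,0,-0.021],0],[[-0.05,0,-0.026],0],[[-0.062,0,-0.03],0],[[-0.074,0,-0.034],0],[[-0.086,0,-0.037],0],[[-0.098,0,-0.039],0],[[-0.11,0,-0.041],0],[[-0.122,0,-0.042],0],[[-0.135,0,-0.043],0],[[-0.147,0,-0.043],0],[[-0.16,0,-0.042],0],[[-0.172,0,-0.041],0],[[-0.185,0,-0.039],0],[[-0.195,0,-0.037],0],[[-0.202,0,-0.035],0],[[-0.202,0,-0.035],0]]}}

```text
clock: 7.12
tool_pos: [0.4975, -0.1914, 0.2822]
eef_rot: [0.775, 0.632, 0.0, 0.0]
contact_force: [6.8, -0.9, -1.4]
opening: 0.224
```

Run:
```python
from h import *
where()
for c in("scene",): cv2.imwrite(f"pics/{c}3.png",cv2.resize(snapshot(c)[100:300,130:400,::-1],None,fx=2,fy=2))
```

```text
t 7.12 grasp case mm [126.4  -0.9 279.2] F case [-0.5  6.9 -1.4] open mm 19.8 yaw err -0.39
```

View pics/scene3.png

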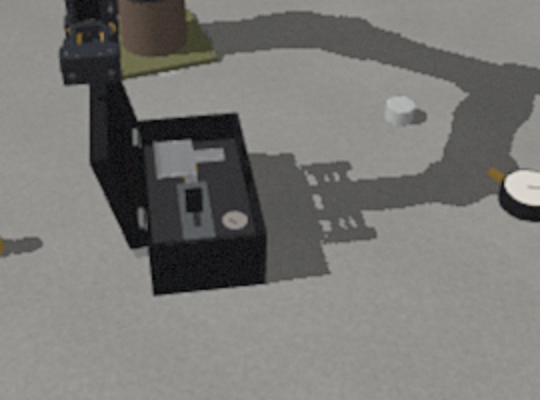

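Call:
{"op": "jog_arm", "data": {"rows": [[[0,0,0],0],[[0,0,0],0],[[0,0,0],0],[[0,0,0],0],[[0,0,0],0],[[0,0,-0.02],0],[[0,0,-0.05],0],[[0,0,-0.09],0],[[0,0,-0.12],0],[[0,0,-0.12],0]], "gripper": 50}}

```text
clock: 8.0
tool_pos: [0.4994, -0.1892, 0.3776]
eef_rot: [0.774, 0.633, 0.002, 0.003]
contact_force: [-0.2, -0.3, 0.9]
opening: 0.567
```

Run:
```python
from h import *
where()
for c in("scene","top"):
    cv2.imwrite(f"pics/{c}4.png",cv2.resize(snapshot(c)[120:280,170:370,::-1],None,fx=4,fy=4,interpolation=cv2.INTER_CUBIC)[:600])
    for t,p in(("flap_tab",[-.03,-.055,.085]),("flap_hinge",[.055,-.055,.085]),("release_grip",[0.02,.07,.094]),("lid_tab",[.08+.19*np.sin(.23)-.012,0,.285])):
        m=mark_of(t,c)[:2];print(c,t,m,"pred(row,col)",proj(c,case2w([p],POSE))[0][::-1].round(1))
        if m:
            w=ray(c,m[0]["pixel"],p[2]);d=w[:2]-POSE[:2];a=POSE[2];cc,s=np.cos(a),np.sin(a)
            print("   case",np.round([cc*d[0]+s*d[1],-s*d[0]+cc*d[1]],4))
```

```text
t 8.0 grasp case mm [123.8   0.6 374.6] F case [ 0.3 -0.1  0.9] open mm 50.0 yaw err -0.28
scene flap_tab [{'pixel': [177.9, 236.9], 'p': 0.75}] pred(row,col) [177.3 236.2]
   case [-0.0319 -0.0516]
scene flap_hinge [{'pixel': [178.4, 207.8], 'p': 0.84}] pred(row,col) [179.8 208.3]
   case [ 0.0561 -0.0618]
scene release_grip [{'pixel': [198.0, 228.2], 'p': 0.43}] pred(row,col) [204.5 223.8]
   case [0.0049 0.045 ]
scene lid_tab [{'pixel': [136.9, 173.8], 'p': 0.85}] pred(row,col) [135.7 183.2]
   case [0.1353 0.0023]
top flap_tab [{'pixel': [214.5, 261.2], 'p': 0.81}] pred(row,col) [214.1 259.5]
   case [-0.0247 -0.0552]
top flap_hinge [{'pixel': [222.3, 289.0], 'p': 0.73}] pred(row,col) [219.4 286.5]
   case [ 0.0643 -0.0622]
top release_grip [{'pixel': [188.6, 277.3], 'p': 0.53}] pred(row,col) [177.7 283.1]
   case [0.0088 0.0328]
top lid_tab [{'pixel': [201.0, 331.2], 'p': 0.94}] pred(row,col) [200.  319.8]
   case [0.1403 0.003 ]
```

View pics/scene4.png

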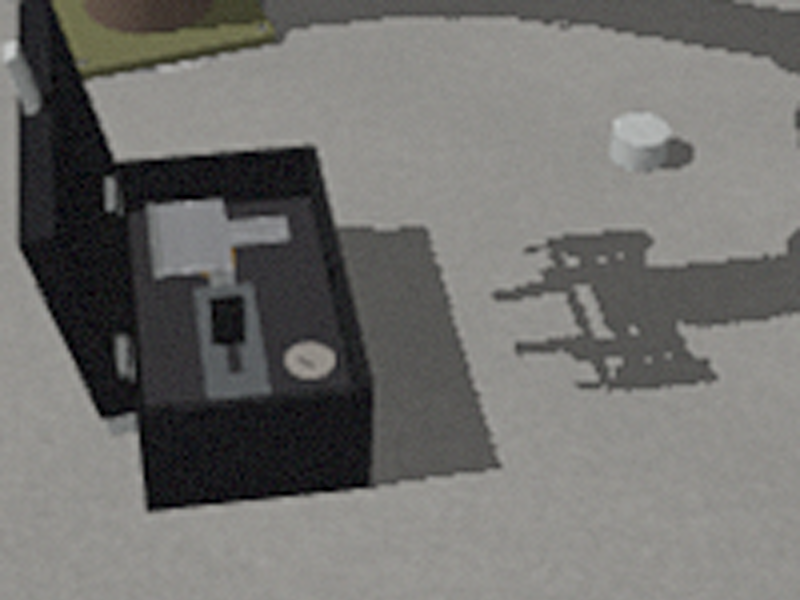

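View pics/top4.png

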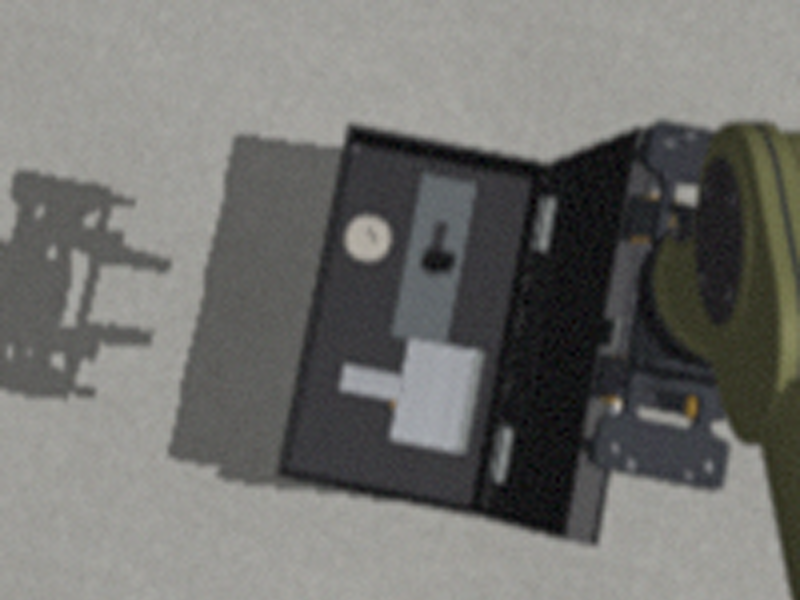

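```bash
python3 -c "
from h import *
plan([-.029,-.055,.375]);plan([-.029,-.055,.085])"
```

```text
target TCP [ 0.4747 -0.0284  0.378 ] row [ 0.204  -0.0721 -0.0071] turn -0.0023 mm [153.  -54.1  -5.3]
target TCP [ 0.4747 -0.0284  0.088 ] row [ 0.204  -0.0716  0.3796] turn -0.0023 mm [153.  -53.7 284.7]
```

Call:
{"op": "jog_arm", "data": {"rows": [[[0.05,-0.018,0],0],[[0.1,-0.036,0],0],[[0.15,-0.054,0],0],[[0.19,-0.068,0.02],0],[[0.204,-0.072,0.06],0],[[0.204,-0.072,0.1],0],[[0.204,-0.072,0.15],0],[[0.204,-0.072,0.2],0],[[0.204,-0.072,0.25],0],[[0.204,-0.072,0.28],0],[[0.204,-0.072,0.3],0],[[0.204,-0.072,0.31],0],[[0.204,-0.072,0.31],0],[[0.204,-0.072,0.31],0],[[0.204,-0.072,0.31],0]], "gripper": 40}}

```text
clock: 9.75
tool_pos: [0.4758, -0.0284, 0.1417]
eef_rot: [0.775, 0.633, 0.001, 0.001]
contact_force: [0.5, -0.6, -0.3]
opening: 0.451
```

Run:
```python
from h import *
where();plan([-.029,-.055,.085])
for c in("scene","top"):
    cv2.imwrite(f"pics/{c}5.png",cv2.resize(snapshot(c)[120:270,170:370,::-1],None,fx=4,fy=4,interpolation=cv2.INTER_CUBIC)[:600])
```

```text
t 9.75 grasp case mm [-29.2 -53.9 138.7] F case [ 0.5  0.6 -0.3] open mm 39.8 yaw err -0.28
target TCP [ 0.4747 -0.0284  0.088 ] row [-0.0003 -0.0016  0.0715] turn -0.0024 mm [-0.3 -1.2 53.6]
```

View pics/scene5.png

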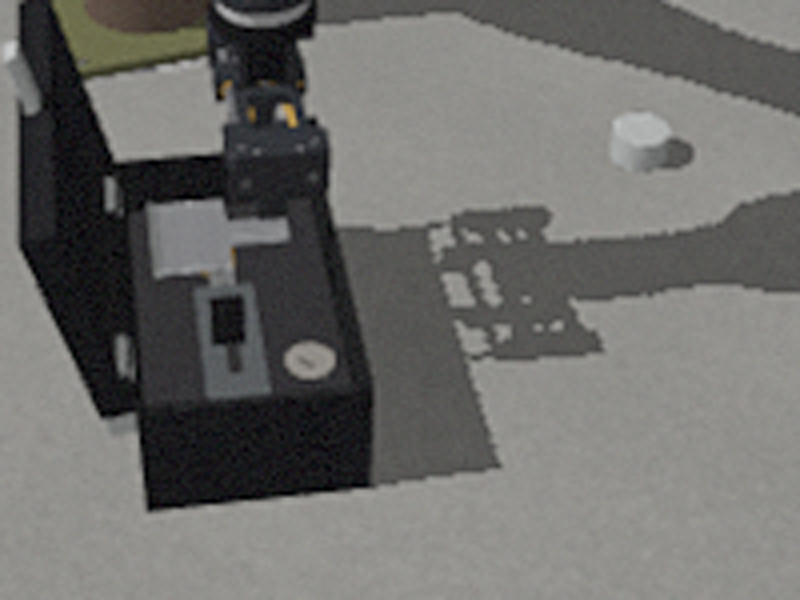

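Call:
{"op": "jog_arm", "data": {"rows": [[[0,-0.001,0.02],0],[[0,-0.001,0.04],0],[[0,-0.001,0.06],0],[[0,-0.001,0.071],0],[[0,-0.001,0.071],0],[[0,-0.001,0.071],0]]}}

```text
clock: 10.35
tool_pos: [0.4745, -0.0283, 0.0878]
eef_rot: [0.774, 0.633, 0.0, 0.0]
contact_force: [-0.5, -0.4, 0.3]
opening: 0.457
```

Call:
{"op": "jog_arm", "data": {"rows": [[[0,0,0],0],[[0,0,0],0],[[0,0,0],0],[[0,0,0],0],[[0,0,0],0],[[0,0,0],0]], "gripper": 0, "newtons": 15}}

```text
clock: 10.85
tool_pos: [0.4743, -0.0284, 0.0877]
eef_rot: [0.774, 0.633, 0.0, 0.0]
contact_force: [0.6, -1.2, 2.1]
opening: 0.223
```

Run:
```python
from h import *
where()
```

```text
t 10.85 grasp case mm [-29.  -55.4  84.7] F case [1.1 0.8 2.1] open mm 19.7 yaw err -0.27
```

Call:
{"op": "jog_arm", "data": {"rows": [[[0,0,-0.002],0],[[0,0,-0.004],0],[[0,0,-0.006],0],[[0,0,-0.008],0],[[0,0,-0.01],0],[[0,0,-0.012],0],[[0,0,-0.012],0],[[0,0,-0.012],0]]}}

```text
clock: 11.52
tool_pos: [0.4743, -0.0285, 0.0961]
eef_rot: [0.775, 0.633, -0.0, -0.0]
contact_force: [1.0, -0.4, -10.4]
opening: 0.224
```

Run:
```python
from h import *
where()
```

```text
t 11.52 grasp case mm [-28.9 -55.4  93.1] F case [  0.2   1.1 -10.4] open mm 19.7 yaw err -0.29
```

Call:
{"op": "jog_arm", "data": {"rows": [[[0,0,-0.002],0],[[0,0,-0.004],0],[[0,0,-0.004],0],[[0,0,-0.004],0]]}}

```text
clock: 11.85
tool_pos: [0.4742, -0.0286, 0.0989]
eef_rot: [0.775, 0.632, -0.0, -0.0]
contact_force: [3.7, -2.2, -22.9]
opening: 0.224
```

Run:
```python
from h import *
where()
im=snapshot("scene");cv2.imwrite("pics/scene6.png",cv2.resize(im[120:270,170:370,::-1],None,fx=4,fy=4,interpolation=cv2.INTER_CUBIC))
```

```text
t 11.85 grasp case mm [-28.7 -55.4  95.9] F case [  1.4   4.1 -22.9] open mm 19.7 yaw err -0.3
```

View pics/scene6.png

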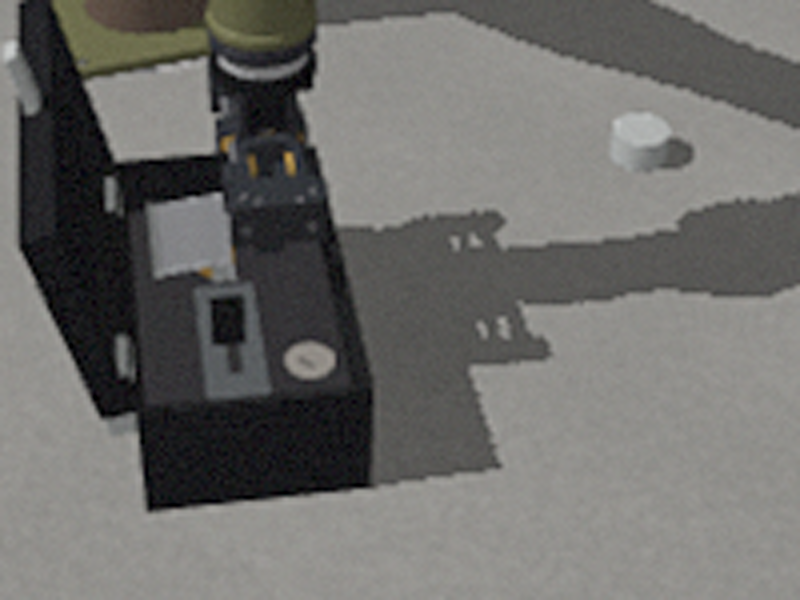

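The flap is caught: the upward force rose from 10 to 23 N over 3 mm more pull, with the flap barely lifted. Lowering and letting go.

Call:
{"op": "jog_arm", "data": {"rows": [[[0,0,0.006],0],[[0,0,0.012],0],[[0,0,0.016],0],[[0,0,0.016],0],[[0,0,0.016],0]]}}

```text
clock: 12.32
tool_pos: [0.4744, -0.0283, 0.0886]
eef_rot: [0.774, 0.633, 0.0, 0.001]
contact_force: [-1.6, -1.0, 7.9]
opening: 0.225
```

Call:
{"op": "jog_arm", "data": {"rows": [[[0,0,0],0],[[0,0,0],0],[[0,0,0],0],[[0,0,-0.03],0],[[0,0,-0.07],0],[[0,0,-0.12],0],[[0,0,-0.12],0],[[0,0,-0.12],0]], "gripper": 40}}

```text
clock: 12.98
tool_pos: [0.4754, -0.0284, 0.1791]
eef_rot: [0.775, 0.632, 0.002, 0.001]
contact_force: [0.9, -0.4, 0.2]
opening: 0.453
```

Run:
```python
from h import *
where()
for c in("scene","top"):
    im=snapshot(c);cv2.imwrite(f"pics/{c}7.png",im[:,:,::-1])
    m=mark_of("release_grip",c);print(c,m, boxes_of("release",c))
    if m:
        w=ray(c,m[0]["pixel"],.094);d=w[:2]-POSE[:2];a=POSE[2];cc,s=np.cos(a),np.sin(a)
        print("   case",np.round([cc*d[0]+s*d[1],-s*d[0]+cc*d[1]],4))
```

```text
t 12.98 grasp case mm [-29.2 -54.3 176.1] F case [0.2 1.  0.2] open mm 39.9 yaw err -0.31
scene [{'pixel': [197.4, 392.0], 'p': 0.52}, {'pixel': [198.6, 226.0], 'p': 0.42}] [{'rect': [226.2, 193.7, 228.3, 208.7], 'p': 0.51}, {'rect': [208.4, 168.3, 239.4, 192.2], 'p': 0.25}]
   case [-0.456   0.1082]
top [] [{'rect': [241.2, 151.5, 338.5, 240.4], 'p': 0.67}]
```

Run:
```python
from h import *
bx,by=.012,.040
for c,n,b in(("scene","scene7",(205,170,50,50)),("top","top4",None)):
    if b:
        im=cv2.imread(f"pics/{n}.png");x,y,w,h=b;s=12
        cr=cv2.resize(im[y:y+h,x:x+w],None,fx=s,fy=s,interpolation=cv2.INTER_CUBIC)
    else:
        im=cv2.imread("pics/top4.png")[80:400,380:560]  # source crop origin (170,120)x4
        x,y,s=170+380/4,120+80/4,4*1.8;cr=cv2.resize(im,None,fx=1.8,fy=1.8,interpolation=cv2.INTER_CUBIC)
    cr=np.clip(cr*1.8,0,255).astype(np.uint8).copy()
    dr=lambda pts,col:cv2.polylines(cr,[np.int32((proj(c,case2w(pts,POSE))+.5-[x,y])*s)],True,col,1)
    for z,col in((.07,(0,0,255)),(.108,(0,255,0))):
        dr([[bx-.012,by-.006,z],[bx+.012,by-.006,z],[bx+.012,by+.006,z],[bx-.012,by+.006,z]],col)
    dr([[bx-.022,0,.07],[bx+.022,0,.07],[bx+.022,.132,.07],[bx-.022,.132,.07]],(255,255,0))
    cv2.imwrite(f"pics/blk_{c}.png",cr)
```

```text
(no output)
```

View pics/blk_scene.png

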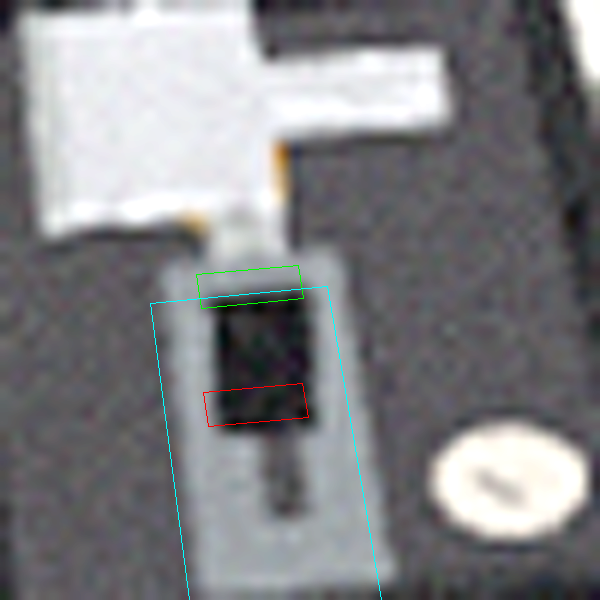

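View pics/blk_top.png

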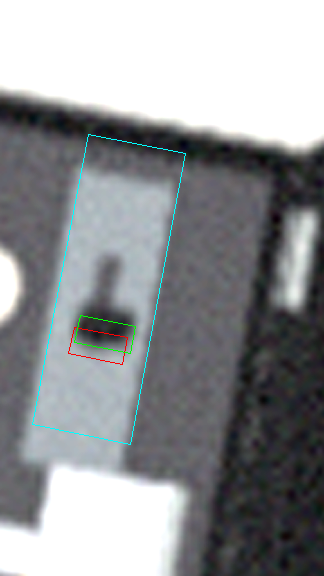

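Run:
```python
from h import *
bx,by=.009,.046
out=[]
for c,n,b in(("scene","scene7",(205,170,50,50)),("top","top4",None)):
    if b:
        im=cv2.imread(f"pics/{n}.png");x,y,w,h=b;s=11
        cr=cv2.resize(im[y:y+h,x:x+w],None,fx=s,fy=s,interpolation=cv2.INTER_CUBIC)
    else:
        im=cv2.imread("pics/top4.png")[80:400,380:500]
        x,y,s=170+380/4,120+80/4,4*1.71875;cr=cv2.resize(im,None,fx=1.71875,fy=1.71875,interpolation=cv2.INTER_CUBIC)
    cr=np.clip(cr*1.8,0,255).astype(np.uint8).copy()
    dr=lambda pts,col:cv2.polylines(cr,[np.int32((proj(c,case2w(pts,POSE))+.5-[x,y])*s)],True,col,1)
    for z,col in((.07,(0,0,255)),(.108,(0,255,0))):
        dr([[bx-.012,by-.006,z],[bx+.012,by-.006,z],[bx+.012,by+.006,z],[bx-.012,by+.006,z]],col)
    dr([[bx-.022,-.006,.07],[bx+.022,-.006,.07],[bx+.022,.126,.07],[bx-.022,.126,.07]],(255,255,0))
    out.append(cr)
h=min(o.shape[0] for o in out)
cv2.imwrite("pics/blk2.png",np.hstack([o[:h] for o in out]))
```

```text
(no output)
```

View pics/blk2.png

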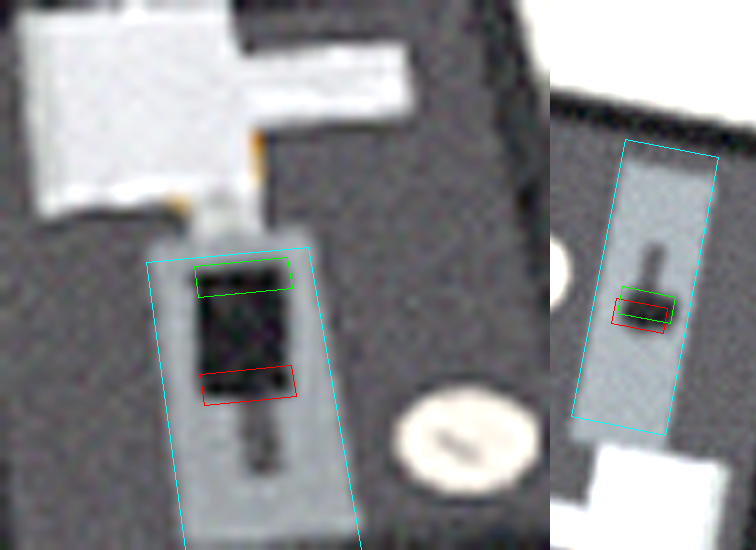

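```bash
python3 -c "
from h import *
plan([.008,.046,.13]);plan([.008,.046,.094])"
```

```text
target TCP [ 0.5666 -0.0844  0.133 ] row [-0.0486  0.1365  0.0577] turn -0.0022 mm [-36.4 102.3  43.3]
target TCP [ 0.5666 -0.0844  0.097 ] row [-0.0486  0.1366  0.1057] turn -0.0022 mm [-36.4 102.4  79.3]
```

Call:
{"op": "jog_arm", "data": {"rows": [[[-0.017,0.045,0],0],[[-0.033,0.09,0],0],[[-0.049,0.136,0],0],[[-0.049,0.136,0.02],0],[[-0.049,0.136,0.04],0],[[-0.049,0.136,0.06],0],[[-0.049,0.136,0.08],0],[[-0.049,0.136,0.095],0],[[-0.049,0.136,0.105],0],[[-0.049,0.136,0.105],0],[[-0.049,0.136,0.105],0]]}}

```text
clock: 14.2
tool_pos: [0.5668, -0.0846, 0.0984]
eef_rot: [0.774, 0.633, -0.0, -0.0]
contact_force: [0.1, -0.1, -1.8]
opening: 0.455
```

Run:
```python
from h import *
where()
im=snapshot("scene");cv2.imwrite("pics/scene8.png",cv2.resize(im[120:270,170:370,::-1],None,fx=4,fy=4,interpolation=cv2.INTER_CUBIC))
```

```text
t 14.2 grasp case mm [ 8.1 46.3 95.4] F case [ 0.   0.2 -1.8] open mm 40.1 yaw err -0.25
```

View pics/scene8.png

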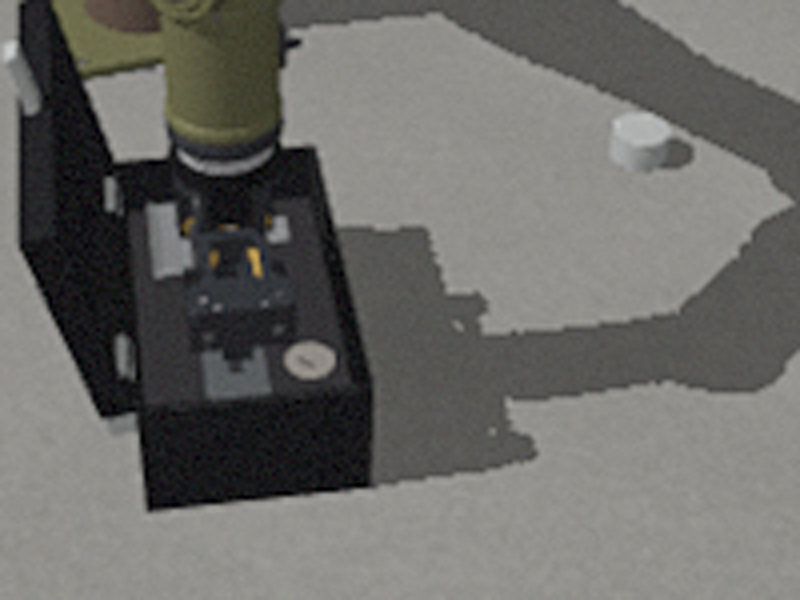

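Call:
{"op": "jog_arm", "data": {"rows": [[[0,0,0],0],[[0,0,0],0],[[0,0,0],0],[[0,0,0],0],[[0,0,0],0],[[0,0,0],0],[[0,0,0],0],[[0,0,0],0]], "gripper": 0, "newtons": 15}}

```text
clock: 14.92
tool_pos: [0.5679, -0.0849, 0.0992]
eef_rot: [0.775, 0.633, 0.001, 0.001]
contact_force: [3.0, -1.1, 2.0]
opening: 0.137
```

Run:
```python
from h import *
where()
```

```text
t 14.92 grasp case mm [ 8.2 47.5 96.2] F case [0.5 3.1 2. ] open mm 12.1 yaw err -0.29
```

Call:
{"op": "jog_arm", "data": {"rows": [[[0,0.003,0],0],[[0,0.006,0],0],[[0,0.009,0],0],[[0,0.012,0],0],[[0,0.014,0],0],[[0,0.014,0],0],[[0,0.014,0],0]]}}

```text
clock: 15.5
tool_pos: [0.5763, -0.0866, 0.0991]
eef_rot: [0.774, 0.633, -0.001, -0.0]
contact_force: [-1.1, 0.3, 6.6]
opening: 0.131
```

Run:
```python
from h import *
where()
```

```text
t 15.5 grasp case mm [ 8.3 56.  96.1] F case [-0.1 -1.1  6.6] open mm 11.6 yaw err -0.26
```

Call:
{"op": "jog_arm", "data": {"rows": [[[0,0.003,0],0],[[0,0.006,0],0],[[0,0.009,0],0],[[0,0.011,0],0],[[0,0.011,0],0],[[0,0.011,0],0]]}}

```text
clock: 16.0
tool_pos: [0.5819, -0.0878, 0.0991]
eef_rot: [0.774, 0.633, -0.003, -0.002]
contact_force: [-7.2, 1.8, 11.3]
opening: 0.13
```

Run:
```python
from h import *
where()
```

```text
t 16.0 grasp case mm [ 8.3 61.7 96.1] F case [-0.3 -7.4 11.3] open mm 11.5 yaw err -0.24
```

Call:
{"op": "jog_arm", "data": {"rows": [[[0,0.002,0],0],[[0,0.004,0],0],[[0,0.004,0],0],[[0,0.004,0],0]]}}

```text
clock: 16.33
tool_pos: [0.5821, -0.0877, 0.099]
eef_rot: [0.774, 0.633, -0.005, -0.004]
contact_force: [-11.5, 2.3, 17.8]
opening: 0.132
```

Run:
```python
from h import *
where()
```

```text
t 16.33 grasp case mm [ 8.2 61.9 96. ] F case [  0.  -11.8  17.8] open mm 11.7 yaw err -0.2
```

The release is at its stop: 14.4 mm of travel, with no further motion as the force rose to 12 N. Letting go and returning to the flap.

Call:
{"op": "jog_arm", "data": {"rows": [[[0,0,0],0],[[0,0,0],0],[[0,0,0],0],[[0,0,0],0],[[0,0,-0.03],0],[[0,0,-0.06],0],[[0,0,-0.1],0],[[0,0,-0.1],0],[[0,0,-0.1],0]], "gripper": 40}}

```text
clock: 17.08
tool_pos: [0.5894, -0.0892, 0.1751]
eef_rot: [0.775, 0.632, 0.001, 0.001]
contact_force: [-0.3, -0.1, -0.6]
opening: 0.457
```

Run:
```python
from h import *
where();plan([-.029,-.0555,.17]);plan([-.029,-.0555,.085])
```

```text
t 17.08 grasp case mm [  8.2  69.4 172.1] F case [ 0.2 -0.3 -0.6] open mm 40.2 yaw err -0.3
target TCP [ 0.4742 -0.0283  0.173 ] row [ 0.0487 -0.1668  0.0022] turn -0.0026 mm [  36.6 -125.1    1.6]
target TCP [ 0.4742 -0.0283  0.088 ] row [ 0.0487 -0.1672  0.1155] turn -0.0026 mm [  36.5 -125.4   86.6]
```

Call:
{"op": "jog_arm", "data": {"rows": [[[0.016,-0.055,0],0],[[0.032,-0.11,0],0],[[0.049,-0.167,0],0],[[0.049,-0.167,0],0],[[0.049,-0.167,0.03],0],[[0.049,-0.167,0.06],0],[[0.049,-0.167,0.09],0],[[0.049,-0.167,0.105],0],[[0.049,-0.167,0.115],0],[[0.049,-0.167,0.115],0],[[0.049,-0.167,0.115],0]]}}

```text
clock: 18.0
tool_pos: [0.4726, -0.0281, 0.087]
eef_rot: [0.774, 0.633, -0.001, -0.0]
contact_force: [0.0, 0.0, 0.7]
opening: 0.453
```

Run:
```python
from h import *
where()
im=snapshot("scene");cv2.imwrite("pics/scene9.png",cv2.resize(im[120:270,170:370,::-1],None,fx=4,fy=4,interpolation=cv2.INTER_CUBIC))
```

```text
t 18.0 grasp case mm [-29.  -57.2  84. ] F case [-0.   0.   0.7] open mm 39.9 yaw err -0.26
```

View pics/scene9.png

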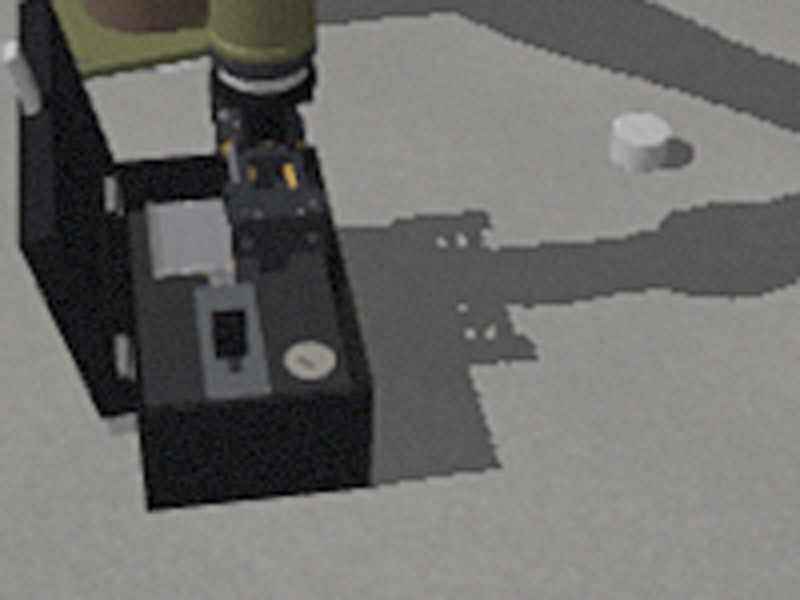

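Call:
{"op": "jog_arm", "data": {"rows": [[[0,0.002,-0.001],0],[[0,0.002,-0.001],0],[[0,0.002,-0.001],0],[[0,0.002,-0.001],0],[[0,0.002,-0.001],0],[[0,0.002,-0.001],0],[[0,0.002,-0.001],0]], "gripper": 0, "newtons": 15}}

```text
clock: 18.63
tool_pos: [0.4744, -0.0284, 0.0884]
eef_rot: [0.774, 0.633, 0.0, 0.0]
contact_force: [0.2, 0.1, 3.3]
opening: 0.219
```

Call:
{"op": "jog_arm", "data": {"rows": [[[0,0,-0.005],0],[[0,0,-0.011],0],[[-0.001,0,-0.016],0],[[-0.002,0,-0.022],0],[[-0.002,0,-0.022],0],[[-0.002,0,-0.022],0]]}}

```text
clock: 19.13
tool_pos: [0.4741, -0.0296, 0.105]
eef_rot: [0.774, 0.633, 0.0, -0.0]
contact_force: [0.9, 0.7, -2.3]
opening: 0.227
```

Run:
```python
from h import *
where()
```

```text
t 19.13 grasp case mm [-27.8 -55.4 102. ] F case [-0.8  0.8 -2.3] open mm 20.0 yaw err -0.27
```

Free now (17 mm up at 2 N). Continuing the arc.

Call:
{"op": "jog_arm", "data": {"rows": [[[-0.001,0,-0.006],0],[[-0.003,0,-0.011],0],[[-0.005,0,-0.017],0],[[-0.007,0,-0.022],0],[[-0.009,0,-0.027],0],[[-0.012,0,-0.032],0],[[-0.015,0,-0.037],0],[[-0.018,0,-0.041],0],[[-0.021,0,-0.046],0],[[-0.024,0,-0.05],0],[[-0.028,0,-0.054],0],[[-0.032,0,-0.058],0],[[-0.036,0,-0.062],0],[[-0.04,0,-0.066],0],[[-0.045,0,-0.069],0],[[-0.049,0,-0.072],0],[[-0.054,0,-0.075],0],[[-0.059,0,-0.078],0],[[-0.059,0,-0.078],0],[[-0.059,0,-0.078],0]]}}

```text
clock: 20.8
tool_pos: [0.4652, -0.0736, 0.1635]
eef_rot: [0.775, 0.632, 0.0, 0.0]
contact_force: [0.4, 4.6, 3.8]
opening: 0.221
```

Run:
```python
from h import *
where()
for c in("scene","top"):
    im=snapshot(c);cv2.imwrite(f"pics/{c}10.png",cv2.resize(im[120:270,170:370,::-1],None,fx=4,fy=4,interpolation=cv2.INTER_CUBIC))
```

```text
t 20.8 grasp case mm [ 17.1 -55.5 160.5] F case [-4.6 -0.5  3.8] open mm 19.5 yaw err -0.31
```

View pics/scene10.png

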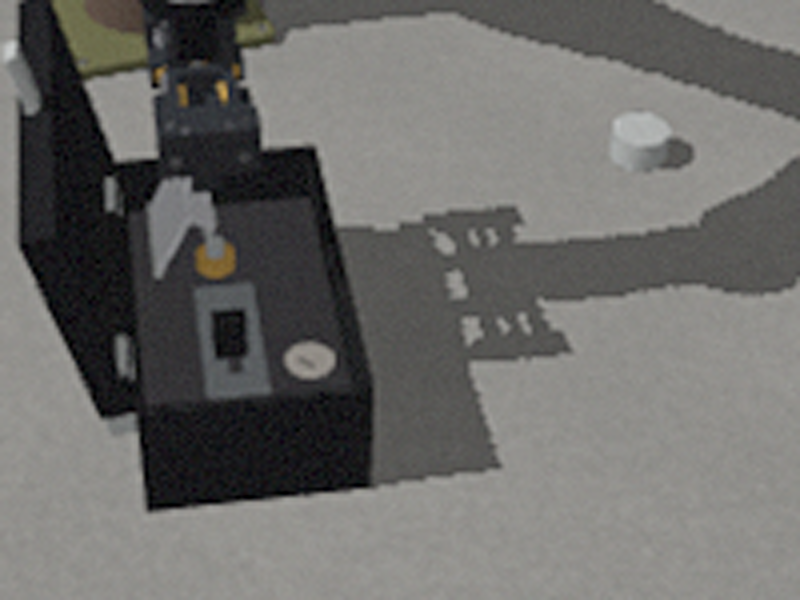

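Call:
{"op": "jog_arm", "data": {"rows": [[[-0.003,0,-0.002],0],[[-0.006,0,-0.003],0],[[-0.01,0,-0.004],0],[[-0.013,0,-0.006],0],[[-0.013,0,-0.006],0],[[-0.013,0,-0.006],0]]}}

```text
clock: 21.4
tool_pos: [0.4635, -0.0819, 0.1672]
eef_rot: [0.774, 0.633, 0.001, -0.001]
contact_force: [2.5, 6.5, -6.3]
opening: 0.227
```

Run:
```python
from h import *
where()
```

```text
t 21.4 grasp case mm [ 25.6 -55.6 164.2] F case [-6.8  1.2 -6.3] open mm 20.0 yaw err -0.23
```

Call:
{"op": "jog_arm", "data": {"rows": [[[-0.003,0,-0.001],0],[[-0.005,0,-0.001],0],[[-0.005,0,-0.001],0],[[-0.005,0,-0.001],0],[[-0.005,0,-0.001],0]]}}

```text
clock: 21.82
tool_pos: [0.4633, -0.0827, 0.1676]
eef_rot: [0.773, 0.634, 0.003, -0.002]
contact_force: [4.0, 12.0, -11.8]
opening: 0.232
```

Run:
```python
from h import *
where()
for c in("scene","top"):
    im=snapshot(c);cv2.imwrite(f"pics/{c}11.png",cv2.resize(im[120:270,170:370,::-1],None,fx=4,fy=4,interpolation=cv2.INTER_CUBIC))
    for t in("lid_tab","release_grip","gauge","fitting","wrench","weight"): print(c,t,mark_of(t,c)[:1])
```

```text
t 21.82 grasp case mm [ 26.5 -55.6 164.6] F case [-12.6   1.6 -11.8] open mm 20.4 yaw err -0.08
scene lid_tab [{'pixel': [137.0, 172.0], 'p': 0.87}]
scene release_grip [{'pixel': [201.5, 229.5], 'p': 0.62}]
scene gauge [{'pixel': [200.3, 389.3], 'p': 0.88}]
scene fitting [{'pixel': [226.6, 124.8], 'p': 0.84}]
scene wrench [{'pixel': [280.9, 99.5], 'p': 0.91}]
scene weight [{'pixel': [159.9, 328.0], 'p': 0.53}]
top lid_tab [{'pixel': [201.7, 330.8], 'p': 0.83}]
top release_grip [{'pixel': [164.5, 122.0], 'p': 0.68}]
top gauge [{'pixel': [162.8, 122.7], 'p': 0.88}]
top fitting [{'pixel': [215.1, 365.5], 'p': 0.73}]
top wrench [{'pixel': [157.8, 385.1], 'p': 0.59}]
top weight [{'pixel': [240.6, 146.5], 'p': 0.75}]
```

View pics/scene11.png

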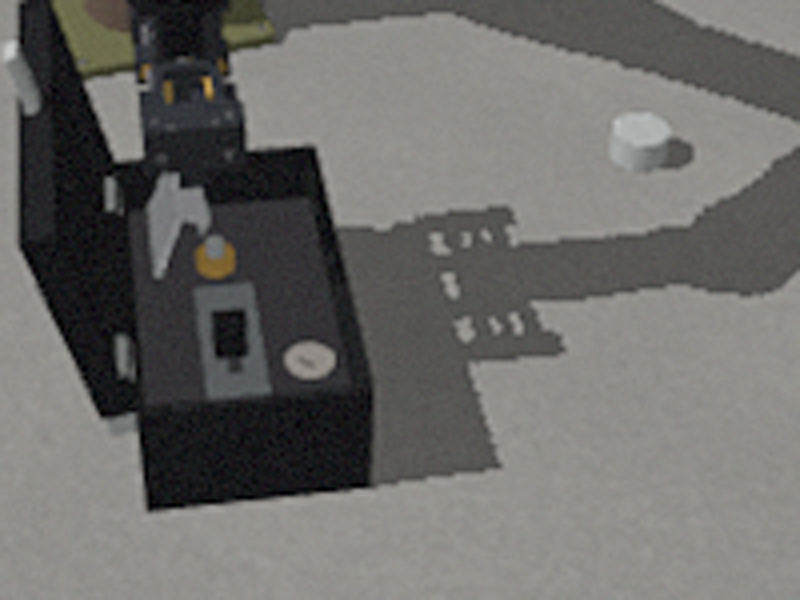

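View pics/top11.png

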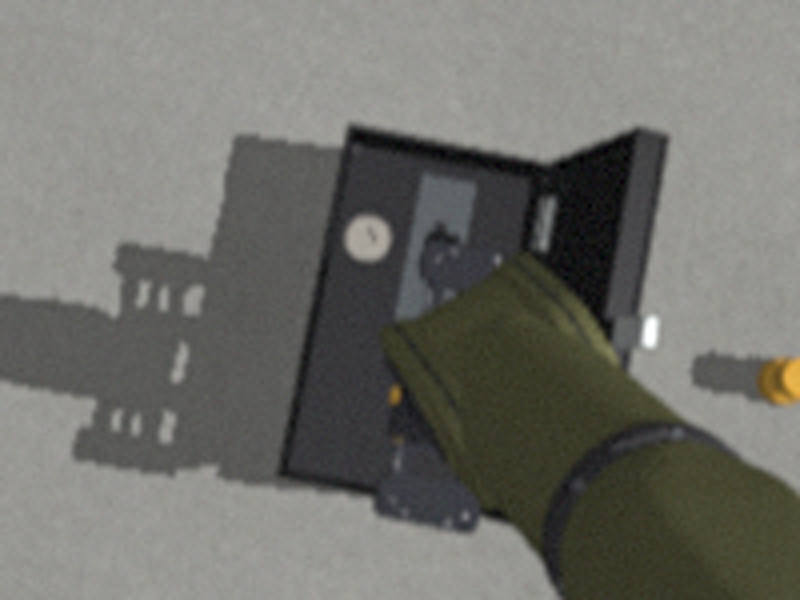

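The flap is on its stop (force rose to 17 N with only 1 mm of motion), lid leaning back, bystanders where they were. Easing the push a bit, gripping firmer, and holding.

Call:
{"op": "jog_arm", "data": {"rows": [[[0.002,0,0.001],0],[[0.002,0,0.001],0],[[0.002,0,0.001],0],[[0.002,0,0.001],0],[[0.002,0,0.001],0],[[0.002,0,0.001],0],[[0.002,0,0.001],0],[[0.002,0,0.001],0],[[0.002,0,0.001],0],[[0.002,0,0.001],0],[[0.002,0,0.001],0],[[0.002,0,0.001],0]], "newtons": 25}}

```text
clock: 23.52
tool_pos: [0.4634, -0.0823, 0.1673]
eef_rot: [0.774, 0.634, 0.002, -0.001]
contact_force: [2.6, 10.0, -5.1]
opening: 0.226
```

Run:
```python
from h import *
where()
```

```text
t 23.52 grasp case mm [ 26.  -55.6 164.3] F case [-10.3   0.6  -5.1] open mm 19.9 yaw err -0.12
```

Stable at the stop (about 1.22 rad by geometry, still pressing lightly against it). Handing in.

Run:
```python
from h import *
print(workorder.finish_job());where()
```

```text
the job is handed in; nothing more can be done
None
the job is handed in; nothing more can be done
```

The job is done and handed in at about 23.5 s of the 72 s allowed.

- **Lid:** I lifted it by its tab to about 1.76 rad and let go. It leans back on its stop; its tab in both cameras matches 1.8 rad.
- **Flap tug:** I pulled the flap's tab before touching the release. The force rose to 23 N after about 11 mm at the tool (the flap itself gives only about 7 mm), so it was caught.
- **Release:** I slid it away from the flap by 14.4 mm until it stopped. Pushing harder, to 12 N, moved it no further.
- **Flap:** It then lifted freely, at about 2 N, to its stop. At hand-in the gripper was holding it there at about 1.2 rad with a 25 N grip and pressing about 11 N into the stop.

**Checks that disagreed:**
- My first camera fit of the case was about 3 mm off along its y. I corrected this from the lid grasp.
- The network twice reported the release where the gauge is, once in each camera. I placed it from picture overlays instead.
- The gauge, fitting, wrench and weight show up within a few pixels of where they started. That is as good as the network can tell.

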